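# Snap a gel cassette into the casting stand and keep its seal pressed

### The job

Take the tall gel cassette with the round lugs on its sides out of the slotted drying rack, sliding it straight up by its top edge, and push it upright down into the casting stand until both roller catches snap over its lugs. Then keep pressing so that the sprung rubber seal under it is pushed nearly all the way down, and finish like that, still holding the cassette down; do not let go. Leave the two short plates in the rack and do not disturb the tip box or the bottle.

Things in the scene. Friction and masses are not known exactly. Their poses are not given: they have to be found in the camera images.
- cassette: gel cassette, clear pane with white edging, 8 mm thick (its x), 90 mm wide (y), 110 mm tall (z), about 140 g. Origin: centre of its bottom edge. A round lug of 6 mm radius on each narrow side reaches out to y = +-50 mm, centred 50 mm above the bottom. A half turn about z makes no difference. Starts upright in any one of the rack's slots. Grip it across its thickness at the middle of the top edge
- rack: fixed grey slotted drying rack, 190 (x) by 112 (y) by 42 mm high; origin at the centre of its underside, floor 5 mm thick. Three slots at x = -60, 0 and +60 mm hold plates upright on the floor, thickness along the rack's x, width along its y; 11 mm between the tabs of a slot, which reach 42 mm high. Plates slide out straight up
- plate_a: short plain plate in another slot, like the cassette but 60 mm tall and without lugs; origin at the centre of its bottom edge. Leave alone
- plate_b: second short plain plate, same as plate_a. Leave alone
- stand: fixed casting stand, base 110 (x) by 200 (y) by 12 mm; origin: centre of its underside. The cassette goes in from above at the centre, thickness along x, width along y, either way round. Metal cheeks at y = +-40 mm leave a 12 mm gap up to 70 mm height (flared mouth to 84), end walls leave 93 mm for the width up to 58 mm (flared to 66). Catch housings at y = +-83 mm are 102 mm high
- seat (a point): point on the stand's axis, 20 mm above its underside, where the cassette's bottom is when fully down (firm stop). With the bottom 25 mm above it the lugs meet the rollers; the push rises to 9 to 13 N, then drops suddenly and turns into a pull from about 18 mm above it; 10 mm above it the bottom meets the sprung seal. If let go, the seal lifts the cassette to about 7 mm, where the rollers hold it
- seal (a joint): travel of the sprung black rubber seal bar at the stand's centre, 66 mm long along y, its top 30 mm above the stand's underside when free: 0 free, 0.010 m fully down (firm stop). Spring about 1.2 N per mm, 13 N fully down; rubbing in the guides can add some N to the push needed
- catch_l (a joint): travel of the sprung roller catch at the stand's +y side: 0 out, grows to at most 0.008 m as its roller is pushed outwards. White roller of 8 mm radius, axis along x, its centre 86 mm above the stand's underside, its inner side at y = 46.5 mm. Spring 6 N at the start plus 2 N per mm
- catch_r (a joint): the same roller catch at the stand's -y side
- tip_box: loose grey pipette-tip box, 120 by 85 by 57 mm, origin at the centre of its underside. Leave alone
- bottle: loose closed glass jar, 70 mm diameter, 150 mm high, origin at the centre of its underside. Leave alone
Things that resemble listed ones, but are neither listed nor needed, are in the scene too. What is shaped like the cassette but pink or red is not meant.

How it is judged:
On the way, in this order (a step that is already met when the one before it is completed fails the run):
1. the cassette has been lifted clear of the rack, upright, by the fingers (height (world z) of cassette above 0.05 m and angle between cassette's own z axis and vertical below 0.35 rad and contact force between the fingers and cassette above 1 N and contact force between cassette and rack below 0.05 N), for 0.1 s.
2. the cassette is in the stand with its lugs snapped under both rollers (z of cassette in the frame of stand below 0.0295 m and horizontal distance between cassette and stand below 0.006 m and value of joint each of catch_l, catch_r below 0.0025 m), for 0.1 s.
At the end, for the whole second after the job is handed in: Cassette upright (0.1 rad) and square in the stand within 6 mm of its centre, both catches sprung back over its lugs (2.5 mm), and the fingers still hold it down at rest: seal pushed down more than 6.5 of its 10 mm, cassette bottom less than 24.5 mm above the stand's underside (value of joint seal above 0.0065 m and z of cassette in the frame of stand below 0.0245 m and horizontal distance between cassette and stand below 0.006 m and angle between cassette's own z axis and vertical below 0.1 rad and angle between the x axis of cassette and the x axis of stand, either way round below 0.1 rad and value of joint each of catch_l, catch_r below 0.0025 m and contact force between the fingers and cassette above 3 N and linear speed of cassette below 0.02 m/s); the arm keeps its last pose, push and grip.
It fails at once if a short plate was pulled from its place (distance of any of plate_a, plate_b from where it was at the start of the episode above 0.02 m).
It fails at once if the tip box or the bottle was disturbed (distance of any of tip_box, bottle from where it was at the start of the episode above 0.02 m).
It also fails if it takes over 61 s, if anything falls off the work surface, if the arm or the gripper's body presses on something with over 40 N, if the wrist force passes 120 N, or if a joint passes its speed limit or range.

### The arm

A 6-joint arm with a two-finger parallel gripper is mounted at the origin on the work surface. World frame = base frame: x ahead of the robot, y to its left, z up, the work surface at z = 0. Lengths are in m, angles in rad, forces in N, time in s.
With the tool pointing down it reaches from about 0.325 to 0.775 m from the base axis. Payload 9.3 kg.
Tool frame: the origin (TCP) lies on the mounting face of the last link; the fingertips stand 173 mm ahead of it and the grasp point (between the pads) lies 155 mm ahead of it (pinch_z is the distance from the TCP to the grasp point, in m); z points along the fingers, y is the direction in which the jaws open and shut (so a half turn about z gives the same grasp; the last joint's range is limited). The gripper opens to 85 mm and grips with 20 to 120 N. Pads are 22 mm wide; open, the fingers measure 114 mm over their backs; the gripper's body (76 mm by 85 mm) begins 54 mm behind the grasp point. The pads swing forward as they close: fully open they stand 13 mm farther back than shut.
Start: joints at [-1.286, 0.259, 0.021, 1.334, 0, 1.418], TCP at [0.233, -0.498, 0.405] pointing down, gripper open.
Joint ranges: [-3.04, 3.04], [-0.91, 1.82], [-1.04, 1.36], [-1.92, 1.95], [-1.52, 1.45], [-3.14, 3.14]. Speed limits (rad/s): [2.22, 2.22, 2.79, 3.14, 3.14, 3.14].

### API

Orientations are given as a unit quaternion [x, y, z, w].
In Python, from rig import * gives the robot as it stands.
- The arm moves only by the shell command python3 -m crank 'ROWS' [FORCE]. ROWS is JSON, a list of rows, each an object with "offset": the shift along the world's x, y, z in m, a list of three; "turn": the turn, a rotation vector about the world's x, y, z in rad, a list of three; "gripper": the finger opening in m, from 0 to 0.0854. A call has 1 to 10 rows; each row is the pose to reach, as a shift and turn from the pose commanded when the call began; what a row does not reach only later rows make up. A row lasts 1/12 s, in which the tool goes at most 41.7 mm and 7.16 degrees, less where a joint would pass 70% of its speed; a pose out of reach is approached as far as the arm can. A call with a gripper value outside its range is refused whole. The fingers move at their own pace and stop on an object; FORCE is the grip in N (left out, the last holds). Time passes only in rows, so rows that repeat a pose let the fingers close. It gives the time, the measured TCP pose, the force and the opening at its end, in the units of the state.
- get_state(): the state, without advancing time (a new reading comes with each control period).
- get_image(name): name is "side" or "top"; returns a dict with "img" (384x512x3 uint8, red, green, blue), "vfov" (degrees; the focal length in pixels is half the picture's height over the tangent of half this angle, whatever the lens; pixels are square), "cx", "cy" (the principal point, pixels), "k1" (the pictures are not rectified: a ray, as slopes to the right and down, at radius r is drawn at 1 + k1 r^2 times it, then the intrinsics apply), "R" (3x3) and "t" (3): a world point X has camera coordinates R X + t. Camera axes: x right, y down, z forward; pixel columns grow to the right and rows downward; lengths in m; the calibration is good to about 2 mm. A picture is of the moment at which its call begins. There is no depth.
- close_job(): hands the job in, once; it reports no verdict.
The state is a dict: "time_s": time; "q": joint angles; "joint_vel": joint speeds; "joint_torque": joint torques, N m; "tool_pos": TCP position; "tool_rot": TCP orientation; "contact_force": force on the tool from outside, world axes, zero at the start; "moment": the same for the moment, N m; "width": finger opening in m.
Only numpy, scipy, OpenCV 4.12 (cv2) and the standard library are available. Lean on these libraries where they do the work, as an engineer would, in place of code of your own. Each camera call takes 0.05 s, during which the arm holds its last target. There are 200 camera calls.

## Working session

There is one attempt and no reset: what is moved stays moved. The work goes in short steps, Python scripts to look and compute and a shell command to move; the robot and the scene stay as the last step left them, time stands still between calls to the robot, and variables do not carry over. Pictures are saved under pics/ and viewed, about 8 in all and at most 12, crops included, and the job is handed in when it is done.

```bash
mkdir -p pics; python3 - <<'E'
from rig import *
import cv2
for n in("side","top"):
    d=get_image(n); cv2.imwrite(f"pics/{n}0.png",d["img"][:,:,::-1])
    print({k:(v.tolist() if hasattr(v,'tolist') else v) for k,v in d.items() if k!="img"})
print(get_state())
E
```

```text
{'vfov': 57.54274999882276, 'cx': 255.20842916299972, 'cy': 193.27897795936616, 'k1': 0.025366867709238534, 'R': [[-0.984688918964374, -0.1733495531894784, -0.018375670811714748], [-0.07409727083574572, 0.5116386437414301, -0.8559997036711663], [0.15778886945366735, -0.841531835784861, -0.5166496317980835]], 't': [0.5494868941268367, 0.06321708278745462, 0.865020312990575]}
{'vfov': 54.85455821635291, 'cx': 257.35924659202857, 'cy': 196.5078254602176, 'k1': 0.023977168968093113, 'R': [[-0.008221069204900549, -0.9999560544584752, 0.0045059042341515036], [-0.9890802940746998, 0.00746840938001813, -0.14718829686641952], [0.1471481766595598, -0.005666746259677289, -0.989098226715929]], 't': [0.07622329264150784, 0.5567372957830837, 0.9790743201171455]}
{'time_s': 0.1, 'q': array([-1.28557636e+00,  2.59140248e-01,  2.08251815e-02,  1.33369774e+00,
        1.38482819e-05,  1.41821216e+00]), 'joint_vel': array([ 7.71512114e-05, -2.48620560e-03,  3.35591878e-03, -2.22823074e-04,
       -1.54046904e-03,  1.51531872e-03]), 'joint_torque': array([ 5.09289152e-03, -5.56696451e+01,  3.45070803e+01,  1.16698365e-02,
       -1.57602126e-04, -3.14154420e-05]), 'tool_pos': array([ 0.23316524, -0.49807858,  0.40411922]), 'tool_rot': array([ 9.76136284e-01,  2.17157975e-01, -3.33987635e-05, -6.07362492e-04]), 'contact_force': array([-0.14810637, -0.6240164 ,  0.21192781]), 'moment': array([ 4.49303573e-03, -4.15239294e-05,  2.17609518e-02]), 'width': 0.08559603758139063}
```

View pics/side0.png

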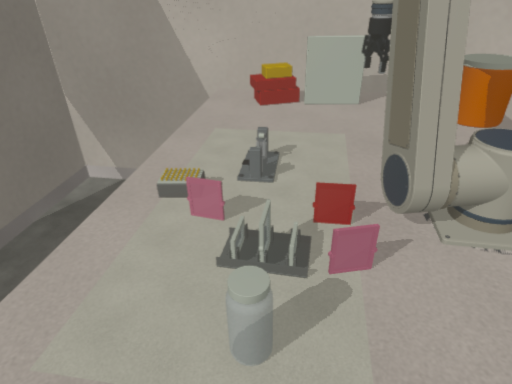

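View pics/top0.png

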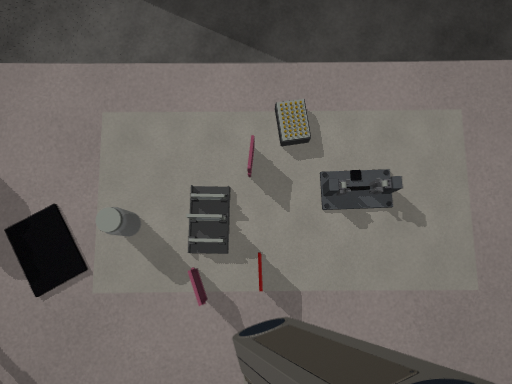

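Side view: the tall cassette is in the middle slot (about 265,230 side; 207,217 top). The stand is at about (357,189) top, with pink/red decoys standing around the rack. Next I'll enlarge both for measurement.

```bash
cat > h.py <<'E'
from rig import *
import cv2, numpy as np
from scipy.optimize import least_squares
def cam(d):
    f=d["img"].shape[0]/2/np.tan(np.radians(d["vfov"])/2)
    return f,np.array([[f,0,d["cx"]],[0,f,d["cy"]],[0,0,1]]),np.array([d["k1"],0,0,0.]),np.array(d["R"]),np.array(d["t"])
def proj(d,X):
    f,K,D,R,t=cam(d); return cv2.projectPoints(np.asarray(X,float).reshape(-1,1,3),cv2.Rodrigues(R)[0],t,K,D)[0].reshape(-1,2)
def onplane(d,uv,z):
    f,K,D,R,t=cam(d); p=cv2.undistortPoints(np.asarray(uv,float).reshape(-1,1,2),K,D).reshape(-1,2)
    r=np.c_[p,np.ones(len(p))]@R; c=-R.T@t
    return c+r*((z-c[2])/r[:,2])[:,None]
def crop(d,u,v,w,h,s):
    return cv2.resize(d["img"][v:v+h,u:u+w,::-1],None,fx=s,fy=s,interpolation=cv2.INTER_CUBIC)
E
python3 - <<'E'
from h import *
t=get_image("top");s=get_image("side")
a=np.vstack([crop(t,180,170,66,100,6)[:,:396]]);b=crop(t,310,160,100,60,4)
c=crop(s,230,120,60,64,4);e=crop(s,210,195,110,82,4)
im=np.zeros((600,800,3),np.uint8)
im[:600,:396]=a; im[:240,400:800]=b
cv2.imwrite("pics/topz.png",im)
im=np.zeros((600,700,3),np.uint8);im[:256,:240]=c;im[270:598,:440]=e
cv2.imwrite("pics/sidez.png",im)
E
```

```text
(no output)
```

View pics/topz.png

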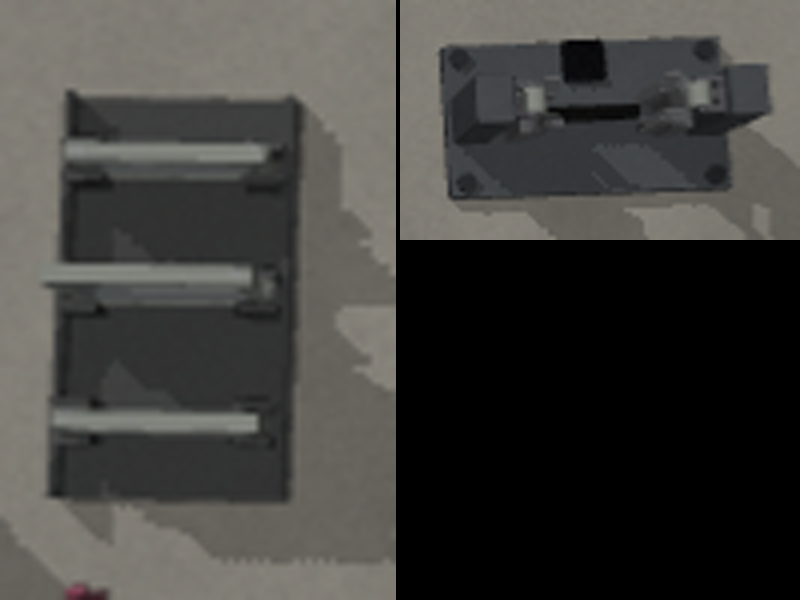

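View pics/sidez.png

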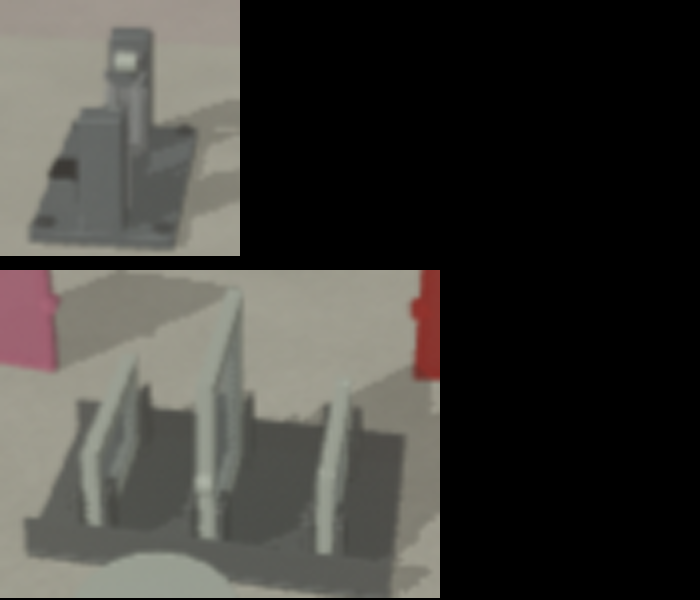

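The cassette's top edge runs (43,275)–(252,275) in the 6x crop. The stand base corners are (440,47), (718,38), (730,188), (448,198), and the catch housings are at (496,98) and (747,89).

```bash
python3 - <<'E'
from h import *
t=get_image("top");s=get_image("side")
A=lambda p,u,v,k:(np.array(p)+.5)/k-.5+[u,v]
c=onplane(t,A([[43,264],[43,287],[252,264],[252,287]],180,170,6),.115);print("cass",c.round(4).tolist(),c.mean(0))
pl=onplane(t,A([[65,152],[267,152],[52,418],[257,423]],180,170,6),.065);print("plates",pl.round(4).tolist())
b=onplane(t,A([[40,47],[318,38],[330,188],[48,198]],310,160,4),.012);print("base",b.round(4).tolist(),b.mean(0), np.linalg.norm(b[0]-b[1]),np.linalg.norm(b[1]-b[2]))
h=onplane(t,A([[96,98],[347,89]],310,160,4),.102);print("hous",h.round(4).tolist(),h.mean(0))
m=b.mean(0)[:2]
for yaw in [np.arctan2(*(-(b[1]-b[0])[[0,1]]))]: print("yaw rough",yaw, "side base", )
bs=onplane(s,A([[31,228],[174,236],[196,127]],230,120,4),.012);print("side base corners",bs.round(4).tolist())
cs=A([[243,290-270],[205,385-270]],210,195,4)
print("side cass top",onplane(s,cs,.115).round(4).tolist())
# black cap, bottle, box
print("blackblock",onplane(t,A([[183,60]],310,160,4),.03))
print("box",onplane(t,[[278,101],[306,99],[310,142],[283,145]],.057).round(3).tolist())
E
```

```text
cass [[0.5039, 0.2515, 0.115], [0.4942, 0.2513, 0.115], [0.5032, 0.1633, 0.115], [0.4935, 0.1633, 0.115]] [0.49871075 0.20733799 0.115     ]
plates [[0.5594, 0.2519, 0.065], [0.5588, 0.1615, 0.065], [0.441, 0.2554, 0.065], [0.438, 0.1653, 0.065]]
base [[0.6331, -0.1074, 0.012], [0.6381, -0.3063, 0.012], [0.5299, -0.3082, 0.012], [0.5243, -0.1094, 0.012]] [ 0.58133802 -0.2078299   0.012     ] 0.19902921367351972 0.10816631636795412
hous [[0.5793, -0.1266, 0.102], [0.584, -0.2898, 0.102]] [ 0.58167254 -0.20820426  0.102     ]
yaw rough -0.02496225166220529 side base
side base corners [[0.6316, -0.1098, 0.012], [0.5237, -0.1125, 0.012], [0.5303, -0.308, 0.012]]
side cass top [[0.4938, 0.1667, 0.115], [0.5001, 0.2541, 0.115]]
blackblock [[ 0.61905861 -0.20421536  0.03      ]]
box [[0.827, 0.012, 0.057], [0.832, -0.068, 0.057], [0.707, -0.075, 0.057], [0.699, -0.0, 0.057]]
```

```bash
python3 -m crank '[{"offset":[0.027,0.071,0],"turn":[0,0,0.11],"gripper":0.05},{"offset":[0.042,0.106,0],"turn":[0,0,0.22],"gripper":0.05},{"offset":[0.056,0.142,0],"turn":[0,0,0.33],"gripper":0.05},{"offset":[0.265,0.71,0],"turn":[0,0,1.118],"gripper":0.05},{"offset":[0.265,0.71,0],"turn":[0,0,1.118],"gripper":0.05},{"offset":[0.265,0.71,0],"turn":[0,0,1.118],"gripper":0.05},{"offset":[0.265,0.71,0],"turn":[0,0,1.118],"gripper":0.05},{"offset":[0.265,0.71,0],"turn":[0,0,1.118],"gripper":0.05},{"offset":[0.265,0.71,0],"turn":[0,0,1.118],"gripper":0.05},{"offset":[0.265,0.71,0],"turn":[0,0,1.118],"gripper":0.05}]' 80
```

```text
time_s: 1.13
tool_pos: [0.38, -0.1062, 0.405]
tool_rot: [0.71, 0.704, 0.0, 0.0]
contact_force: [1.7, -0.4, -0.2]
width: 0.0503
```

```bash
python3 -m crank '[{"offset":[0.118,0.313,0],"turn":[0,0,0],"gripper":0.05},{"offset":[0.118,0.313,0],"turn":[0,0,0],"gripper":0.05},{"offset":[0.118,0.313,0],"turn":[0,0,0],"gripper":0.05},{"offset":[0.118,0.313,0],"turn":[0,0,0],"gripper":0.05},{"offset":[0.118,0.313,0],"turn":[0,0,0],"gripper":0.05},{"offset":[0.118,0.313,0],"turn":[0,0,0],"gripper":0.05},{"offset":[0.118,0.313,0],"turn":[0,0,0],"gripper":0.05},{"offset":[0.118,0.313,0],"turn":[0,0,0],"gripper":0.05},{"offset":[0.118,0.313,0],"turn":[0,0,0],"gripper":0.05},{"offset":[0.118,0.313,0],"turn":[0,0,0],"gripper":0.05}]'
python3 -c "
from rig import *
s=get_state();print(s['tool_pos'],s['tool_rot'],s['contact_force'],s['q'])"
```

```text
time_s: 1.97
tool_pos: [0.4983, 0.2068, 0.4038]
tool_rot: [0.711, 0.703, -0.001, -0.0]
contact_force: [-0.4, 0.3, 0.2]
width: 0.0498
[0.49826956 0.20679714 0.40380474] [ 7.11118085e-01  7.03072270e-01 -5.67613772e-04 -3.59368399e-04] [-0.37886739  0.27632189  0.1979721 ] [ 2.37798092e-01  2.41340159e-01 -4.31738315e-03  1.32648207e+00
  3.02387714e-05  1.81997296e+00]
```

```bash
python3 -m crank '[{"offset":[0,0,-0.04],"turn":[0,0,0],"gripper":0.05},{"offset":[0,0,-0.07],"turn":[0,0,0],"gripper":0.05},{"offset":[0,0,-0.1],"turn":[0,0,0],"gripper":0.05},{"offset":[0,0,-0.12],"turn":[0,0,0],"gripper":0.05},{"offset":[0,0,-0.135],"turn":[0,0,0],"gripper":0.05},{"offset":[0,0,-0.144],"turn":[0,0,0],"gripper":0.05},{"offset":[0,0,-0.144],"turn":[0,0,0],"gripper":0.05},{"offset":[0,0,-0.144],"turn":[0,0,0],"gripper":0.05}]'
python3 - <<'E'
from h import *
s=get_state();print(s['tool_pos'],s['contact_force'])
t=get_image("top");s=get_image("side")
im=np.zeros((600,800,3),np.uint8);im[:400,:396]=crop(t,180,170,99,100,4);im[:480,400:800]=crop(s,220,157,100,120,4)
cv2.imwrite("pics/pre.png",im)
E
```

```text
time_s: 2.63
tool_pos: [0.498, 0.2041, 0.2612]
tool_rot: [0.713, 0.701, -0.0, 0.0]
contact_force: [-0.0, 0.3, 0.5]
width: 0.05
[0.49804499 0.20408098 0.26118201] [-0.01509815  0.34835448  0.51431556]
```

View pics/pre.png

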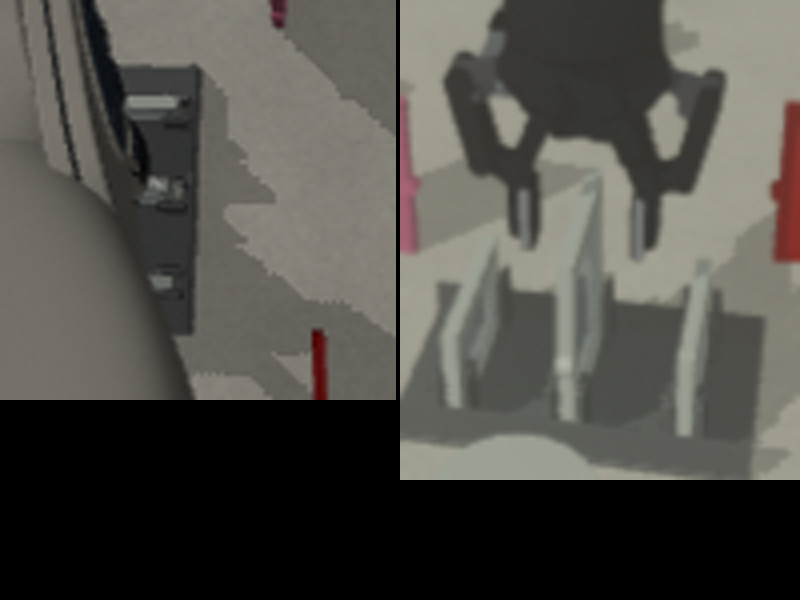

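The side crop shows the pads (523 and 637 px) straddling the cassette's top edge. I'll shift 4 mm in y and close.

```bash
python3 -m crank '[{"offset":[0.0,0.004,0],"turn":[0,0,0],"gripper":0.05},{"offset":[0,0.004,0],"turn":[0,0,0],"gripper":0.05},{"offset":[0,0.004,0],"turn":[0,0,0],"gripper":0.0},{"offset":[0,0.004,0],"turn":[0,0,0],"gripper":0.0},{"offset":[0,0.004,0],"turn":[0,0,0],"gripper":0.0},{"offset":[0,0.004,0],"turn":[0,0,0],"gripper":0.0},{"offset":[0,0.004,0],"turn":[0,0,0],"gripper":0.0},{"offset":[0,0.004,0],"turn":[0,0,0],"gripper":0.0}]' 80
```

```text
time_s: 3.4
tool_pos: [0.4982, 0.2088, 0.2609]
tool_rot: [0.712, 0.702, 0.0, 0.0]
contact_force: [0.9, 1.5, 3.9]
width: 0.0064
```

```bash
python3 -m crank '[{"offset":[0,0,0.01],"turn":[0,0,0],"gripper":0.0},{"offset":[0,0,0.025],"turn":[0,0,0],"gripper":0.0},{"offset":[0,0,0.045],"turn":[0,0,0],"gripper":0.0},{"offset":[0,0,0.07],"turn":[0,0,0],"gripper":0.0},{"offset":[0,0,0.1],"turn":[0,0,0],"gripper":0.0},{"offset":[0,0,0.13],"turn":[0,0,0],"gripper":0.0},{"offset":[0,0,0.15],"turn":[0,0,0],"gripper":0.0},{"offset":[0,0,0.155],"turn":[0,0,0],"gripper":0.0},{"offset":[0,0,0.155],"turn":[0,0,0],"gripper":0.0},{"offset":[0,0,0.155],"turn":[0,0,0],"gripper":0.0}]'
python3 - <<'E'
from h import *
s=get_state();print(s['tool_pos'],s['contact_force'],s['moment'],s['tool_rot'])
s=get_image("side")
cv2.imwrite("pics/lift.png",crop(s,190,100,150,180,3.3))
E
```

```text
time_s: 4.23
tool_pos: [0.4978, 0.2087, 0.4148]
tool_rot: [0.712, 0.702, -0.001, -0.0]
contact_force: [0.3, 0.2, -1.4]
width: 0.0066
[0.49776546 0.20872991 0.41478579] [ 0.33014298  0.18111955 -1.35954234] [ 0.04164275 -0.01484381 -0.00456627] [ 7.12396139e-01  7.01777266e-01 -5.45308056e-04 -3.36817939e-04]
```

View pics/lift.png

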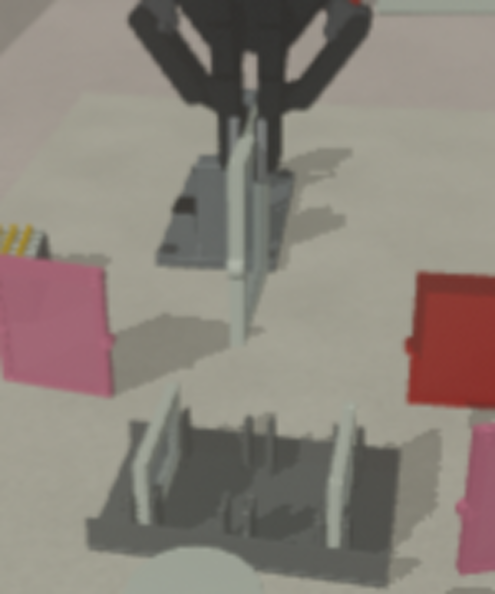

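The side view shows the cassette clear of the rack and upright in the fingers, with both short plates still in place. Now I'll carry it above the stand.

```bash
python3 -m crank '[{"offset":[0.003,-0.015,0],"turn":[0,0,0],"gripper":0.0},{"offset":[0.009,-0.045,0],"turn":[0,0,0],"gripper":0.0},{"offset":[0.017,-0.085,0],"turn":[0,0,0.01],"gripper":0.0},{"offset":[0.025,-0.125,0],"turn":[0,0,0.02],"gripper":0.0},{"offset":[0.033,-0.165,0],"turn":[0,0,0.03],"gripper":0.0},{"offset":[0.041,-0.205,0],"turn":[0,0,0.042],"gripper":0.0},{"offset":[0.049,-0.245,0],"turn":[0,0,0.042],"gripper":0.0},{"offset":[0.057,-0.285,0],"turn":[0,0,0.042],"gripper":0.0},{"offset":[0.064,-0.32,0],"turn":[0,0,0.042],"gripper":0.0},{"offset":[0.07,-0.35,0],"turn":[0,0,0.042],"gripper":0.0}]'
python3 -m crank '[{"offset":[0.005,-0.025,0],"turn":[0,0,0],"gripper":0.0},{"offset":[0.0095,-0.047,0],"turn":[0,0,0],"gripper":0.0},{"offset":[0.0125,-0.061,0],"turn":[0,0,0],"gripper":0.0},{"offset":[0.0137,-0.0667,0],"turn":[0,0,0],"gripper":0.0},{"offset":[0.0137,-0.0667,0],"turn":[0,0,0],"gripper":0.0},{"offset":[0.0137,-0.0667,0],"turn":[0,0,0],"gripper":0.0},{"offset":[0.0137,-0.0667,0],"turn":[0,0,0],"gripper":0.0}]'
python3 - <<'E'
from h import *
s=get_state();print(s['tool_pos'],s['contact_force'],s['moment'],s['tool_rot'])
t=get_image("top");s=get_image("side")
im=np.zeros((600,800,3),np.uint8);im[:600,:400]=crop(s,220,60,80,120,5);im[:320,400:800]=crop(t,310,150,100,80,4)
cv2.imwrite("pics/over.png",im)
E
```

```text
time_s: 5.12
tool_pos: [0.568, -0.1439, 0.4136]
tool_rot: [0.698, 0.716, -0.001, -0.001]
contact_force: [0.5, 1.2, -0.7]
width: 0.0067
time_s: 5.7
tool_pos: [0.5816, -0.2067, 0.4157]
tool_rot: [0.697, 0.717, 0.0, -0.0]
contact_force: [-0.6, -0.7, -1.3]
width: 0.0063
[ 0.58156334 -0.2066521   0.41566706] [-0.56983669 -0.68578493 -1.28779874] [ 0.00178071 -0.05316138  0.00110364] [ 6.97087746e-01  7.16985772e-01  6.46028776e-05 -2.67898684e-04]
```

View pics/over.png

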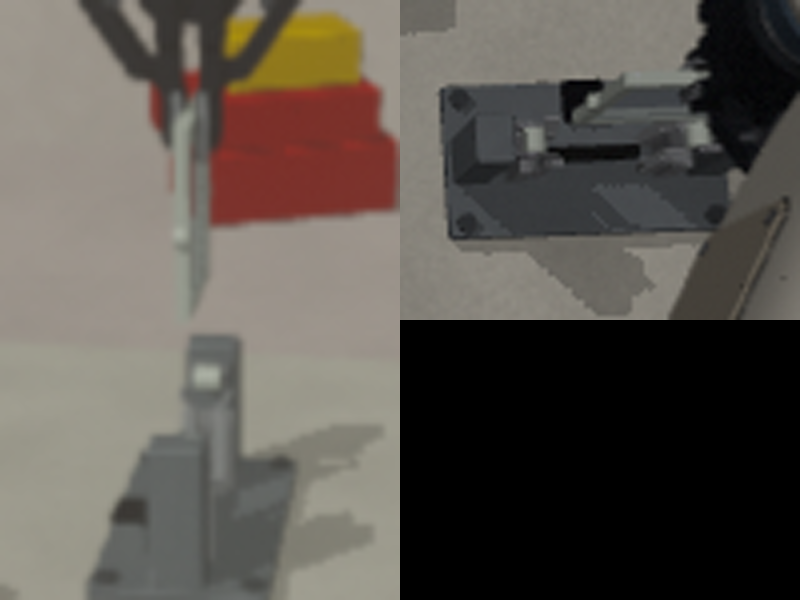

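```bash
python3 - <<'E'
from h import *
t=get_image("top");s=get_image("side")
A=lambda p,u,v,k:(np.array(p)+.5)/k-.5+[u,v]
def onx(d,uv,x):
    a=onplane(d,uv,0.);b=onplane(d,uv,.3);w=(x-a[:,0])/(b[:,0]-a[:,0]);return a+(b-a)*w[:,None]
def ony(d,uv,y):
    a=onplane(d,uv,0.);b=onplane(d,uv,.3);w=(y-a[:,1])/(b[:,1]-a[:,1]);return a+(b-a)*w[:,None]
print("side y=-.163:",ony(s,A([[177,318],[190,320],[180,236],[184,118]],220,60,5),-.163).round(4).tolist())
print("top z=.16",onplane(t,A([[177,121]],310,150,4),.16).round(4), onplane(t,A([[222,78]],310,150,4),.27))
# predicted pixels for ideal held cassette
th=.028;c=np.array([.5816,-.2067]);ey=np.array([-np.sin(th),np.cos(th)]);ex=np.array([np.cos(th),np.sin(th)])
P=[[*(c+.045*ey+sx*.004*ex),z] for z in(.16,.27) for sx in(-1,1)]
P+= [[*(c+.05*ey),.21]]
print("pred side crop",((proj(s,P)-[220,60]+.5)*5-.5).round(0).tolist())
print("pred top crop",((proj(t,P)-[310,150]+.5)*4-.5).round(0).tolist())
# roller check for stand centre (.5816,-.208)
c=np.array([.5816,-.208])
P=[[*(c+y*ey),z] for y,z in((.083,.102),(-.083,.102),(0,.03))]+[[*(c+sx*.055*ex+sy*.1*ey),.012] for sx in(-1,1) for sy in(-1,1)]
print("stand top",((proj(t,P)-[310,150]+.5)*4-.5).round(0).tolist());print("stand side",((proj(s,P)-[220,60]+.5)*5-.5).round(0).tolist())
E
```

```text
side y=-.163: [[0.5843, -0.163, 0.1622], [0.5767, -0.163, 0.1614], [0.5817, -0.163, 0.2103], [0.5783, -0.163, 0.2753]]
top z=.16 [[ 0.579 -0.164  0.16 ]] [[ 0.58111855 -0.15941051  0.27      ]]
pred side crop [[190.0, 323.0], [177.0, 323.0], [187.0, 129.0], [173.0, 128.0], [181.0, 240.0]]
pred top crop [[174.0, 125.0], [173.0, 112.0], [227.0, 87.0], [226.0, 72.0], [187.0, 102.0]]
stand top [[94.0, 138.0], [349.0, 129.0], [191.0, 153.0], [332.0, 229.0], [48.0, 239.0], [318.0, 76.0], [39.0, 86.0]]
stand side [[176.0, 441.0], [213.0, 339.0], [197.0, 493.0], [297.0, 458.0], [267.0, 597.0], [139.0, 451.0], [84.0, 588.0]]
```

Predictions and measurements agree within about 1 mm: cassette bottom is at about TCP − 0.255 and centred. Lowering into the mouth.

```bash
python3 -m crank '[{"offset":[0,0,-0.02],"turn":[0,0,0],"gripper":0.0},{"offset":[0,0,-0.045],"turn":[0,0,0],"gripper":0.0},{"offset":[0,0,-0.065],"turn":[0,0,0],"gripper":0.0},{"offset":[0,0,-0.075],"turn":[0,0,0],"gripper":0.0},{"offset":[0,0,-0.08],"turn":[0,0,0],"gripper":0.0},{"offset":[0,0,-0.08],"turn":[0,0,0],"gripper":0.0}]' 120
python3 -m crank '[{"offset":[0,0,-0.005],"turn":[0,0,0],"gripper":0.0},{"offset":[0,0,-0.01],"turn":[0,0,0],"gripper":0.0},{"offset":[0,0,-0.015],"turn":[0,0,0],"gripper":0.0},{"offset":[0,0,-0.02],"turn":[0,0,0],"gripper":0.0},{"offset":[0,0,-0.025],"turn":[0,0,0],"gripper":0.0},{"offset":[0,0,-0.025],"turn":[0,0,0],"gripper":0.0},{"offset":[0,0,-0.025],"turn":[0,0,0],"gripper":0.0}]' 120
```

```text
time_s: 6.4
tool_pos: [0.5816, -0.2079, 0.3353]
tool_rot: [0.697, 0.717, -0.0, -0.0]
contact_force: [-1.7, -1.8, -1.1]
width: 0.0059
time_s: 6.98
tool_pos: [0.5817, -0.2081, 0.3103]
tool_rot: [0.698, 0.717, -0.0, -0.0]
contact_force: [0.5, -3.4, -3.0]
width: 0.0059
```

```bash
python3 -m crank '[{"offset":[0,-0.0005,-0.003],"turn":[0,0,0],"gripper":0.0},{"offset":[0,-0.0005,-0.006],"turn":[0,0,0],"gripper":0.0},{"offset":[0,-0.0005,-0.009],"turn":[0,0,0],"gripper":0.0},{"offset":[0,-0.0005,-0.012],"turn":[0,0,0],"gripper":0.0},{"offset":[0,-0.0005,-0.012],"turn":[0,0,0],"gripper":0.0}]'
python3 -m crank '[{"offset":[0,0,-0.002],"turn":[0,0,0],"gripper":0.0},{"offset":[0,0,-0.003],"turn":[0,0,0],"gripper":0.0},{"offset":[0,0,-0.003],"turn":[0,0,0],"gripper":0.0}]'
```

```text
time_s: 7.4
tool_pos: [0.5815, -0.208, 0.298]
tool_rot: [0.697, 0.717, 0.0, -0.001]
contact_force: [2.3, 7.8, 0.3]
width: 0.0063
time_s: 7.65
tool_pos: [0.5816, -0.2082, 0.2951]
tool_rot: [0.697, 0.717, -0.0, -0.001]
contact_force: [-0.6, -1.9, -0.4]
width: 0.0059
```

```bash
for i in 1 2 3; do python3 -m crank '[{"offset":[0,0,-0.001],"turn":[0,0,0],"gripper":0.0},{"offset":[0,0,-0.002],"turn":[0,0,0],"gripper":0.0},{"offset":[0,0,-0.002],"turn":[0,0,0],"gripper":0.0}]' | grep -E "pos|contact"; done
python3 - <<'E'
from h import *
s=get_image("side");t=get_image("top")
im=np.zeros((600,800,3),np.uint8);im[:600,:400]=crop(s,225,85,66,100,6)[:600,:396].repeat(1,0) if 0 else cv2.resize(crop(s,225,85,80,120,5),(400,600));im[:320,400:800]=crop(t,310,150,100,80,4)
cv2.imwrite("pics/in.png",im)
E
```

```text
tool_pos: [0.5815, -0.208, 0.2932]
contact_force: [-1.7, 3.5, -1.7]
tool_pos: [0.5815, -0.208, 0.2913]
contact_force: [-1.7, 5.6, -1.9]
tool_pos: [0.5815, -0.2081, 0.2893]
contact_force: [-1.9, 4.4, -1.5]
```

View pics/in.png

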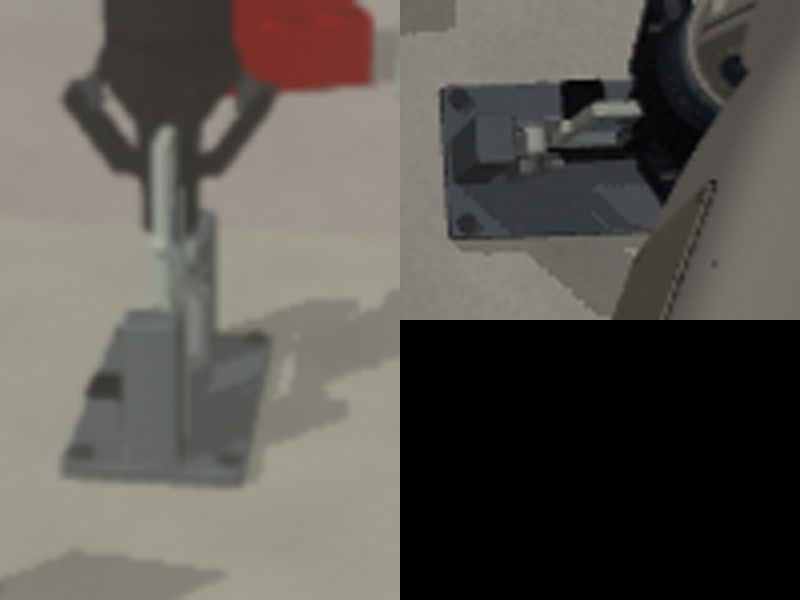

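The cassette is in the mouth: its top near corner is at (166,128) and the near lug at (162,240) in the side crop. I'll convert these to heights.

```bash
python3 - <<'E'
from h import *
s=get_image("side")
A=lambda p,u,v,k:(np.array(p)+.5)/k-.5+[u,v]
def ony(d,uv,y):
    a=onplane(d,uv,0.);b=onplane(d,uv,.3);w=(y-a[:,1])/(b[:,1]-a[:,1]);return a+(b-a)*w[:,None]
print(ony(s,A([[162,240]],225,85,5),-.158),ony(s,A([[166,128]],225,85,5),-.164))
for zb in(.034,.04,.045): print(zb,((proj(s,[[.5803,-.158,zb+.05],[.5803,-.164,zb+.11],[.579,-.125,.102]])-[225,85]+.5)*5-.5).round(0).tolist())
st=get_state();print(st['tool_pos'],st['contact_force'],st['moment'],st['width'])
E
```

```text
[[ 0.57801334 -0.158       0.13580826]] [[ 0.57571791 -0.164       0.20047575]]
0.034 [[160.0, 322.0], [160.0, 223.0], [152.0, 316.0]]
0.04 [[159.0, 313.0], [159.0, 213.0], [152.0, 316.0]]
0.045 [[159.0, 305.0], [159.0, 205.0], [152.0, 316.0]]
[ 0.58153395 -0.20809268  0.289418  ] [-1.96902817  5.23082199 -2.32824934] [ 1.23559394  0.37169916 -0.0970385 ] 0.006076292619628393
```

Near-end height (about 0.136 lug, 0.200 top) contradicts the expected 0.09, so the cassette may have pivoted in the grip. I'll check by fitting a tilt to both views and overlaying it.

```bash
cat > fit.py <<'E'
from h import *
import sys
th=.028
ex=np.array([np.cos(th),np.sin(th),0]);ey=np.array([-np.sin(th),np.cos(th),0]);ez=np.array([0,0,1.])
def pts(p,L):  # p: y,z,tilt about ex (near/+y end up positive), x
    y,z,a,x=p;Y=ey*np.cos(a)+ez*np.sin(a);Z=-ey*np.sin(a)+ez*np.cos(a)
    return np.array([x,y,z])+np.array([l[0]*Y+l[1]*Z for l in L])
O=[[-.045,0],[.045,0],[.045,.044],[.05,.05],[.045,.056],[.045,.11],[-.045,.11],[-.045,.056],[-.05,.05],[-.045,.044]]
def draw(im,d,P,u,v,k,col):
    q=(proj(d,P)-[u,v]+.5)*k-.5; cv2.polylines(im,[q.round().astype(int)],True,col,1)
E
python3 - <<'E'
from fit import *
s=get_image("side");t=get_image("top")
A=lambda p,u,v,k:(np.array(p)+.5)/k-.5+[u,v]
ms=A([[162,240],[166,128]],225,85,5); mt=A([[157,142],[217,104]],310,150,4)
def r(p):
    return np.r_[(proj(s,pts(p,[[.05,.05],[.045,.11]]))-ms).ravel(),(proj(t,pts(p,[[.045,0],[.045,.11]]))-mt).ravel()]
o=least_squares(r,[-.208,.05,.3,.5815]);print(o.x,o.fun.round(1),pts(o.x,O).round(3)[:,1:].tolist())
a=crop(s,225,85,66,100,6);b=crop(t,325,160,66,66,6);im=np.zeros((600,800,3),np.uint8);im[:,:396]=a;im[:396,400:796]=b
draw(im[:,:396],s,pts(o.x,O),225,85,6,(0,0,255));bb=im[:396,400:796].copy();draw(bb,t,pts(o.x,O),325,160,6,(0,0,255));im[:396,400:796]=bb
cv2.imwrite("pics/fit.png",im)
print("fingertip px",((proj(s,[[.5815,-.197,.116]])-[225,85]+.5)*6-.5))
E
```

```text
[-0.2154635   0.08028164  0.07746642  0.58150532] [-0.1 -0.9 -0.7  0.7 -0.1 -0.2  0.1  0.9] [[-0.26, 0.077], [-0.171, 0.084], [-0.174, 0.128], [-0.17, 0.134], [-0.175, 0.14], [-0.179, 0.193], [-0.269, 0.186], [-0.265, 0.133], [-0.269, 0.126], [-0.264, 0.121]]
fingertip px [[201.35177947 296.61747295]]
```

View pics/fit.png

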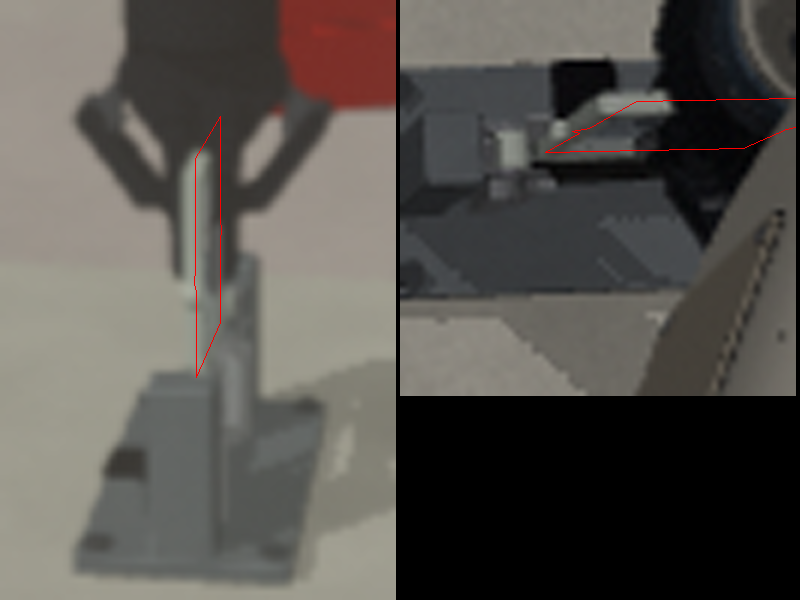

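```bash
python3 - <<'E'
from fit import *
s=get_image("side");t=get_image("top")
L=[[.045,0],[.045,.11],[.05,.05]]
for z in(.034,.06,.08,.085):
    P=pts([-.208,z,0,.5815],L)
    print(z,"top6",((proj(t,P)-[325,160]+.5)*6-.5).round(0).tolist(),"side6",((proj(s,P)-[225,85]+.5)*6-.5).round(0).tolist())
tip=[[.5815+dx,-.208+dy,.116] for dx in(-.015,.015) for dy in(-.011,.011)]
print("tips side6",((proj(s,tip)-[225,85]+.5)*6-.5).round(0).tolist(),"top6",((proj(t,tip)-[325,160]+.5)*6-.5).round(0).tolist())
body=[[.5815,-.208+.038,.19]]
print("body",((proj(s,body)-[225,85]+.5)*6-.5).round(0).tolist())
fr=[[.58+dx,-.208+.0545,.086] for dx in(-.006,.006)]+[[.583,-.208-.0465,.086]]
print("rollers side6",((proj(s,fr)-[225,85]+.5)*6-.5).round(0).tolist(),"top6",((proj(t,fr)-[325,160]+.5)*6-.5).round(0).tolist())
st=get_state();print(st['contact_force'],st['moment'],st['joint_torque'])
E
```

```text
0.034 top6 [[102.0, 171.0], [163.0, 126.0], [117.0, 152.0]] side6 [[195.0, 472.0], [191.0, 268.0], [192.0, 386.0]]
0.06 top6 [[115.0, 161.0], [180.0, 114.0], [131.0, 142.0]] side6 [[194.0, 426.0], [191.0, 216.0], [191.0, 338.0]]
0.08 top6 [[126.0, 154.0], [193.0, 104.0], [143.0, 133.0]] side6 [[194.0, 390.0], [190.0, 176.0], [190.0, 299.0]]
0.085 top6 [[129.0, 152.0], [197.0, 102.0], [146.0, 131.0]] side6 [[193.0, 380.0], [190.0, 165.0], [190.0, 289.0]]
tips side6 [[237.0, 282.0], [231.0, 298.0], [180.0, 279.0], [172.0, 295.0]] top6 [[279.0, 169.0], [227.0, 170.0], [275.0, 100.0], [224.0, 101.0]]
body [[190.0, 171.0]]
rollers side6 [[203.0, 387.0], [179.0, 386.0], [217.0, 310.0]] top6 [[108.0, 165.0], [107.0, 138.0], [337.0, 143.0]]
[-1.43957459  5.85042474 -2.10346892] [ 1.21827647  0.45315128 -0.05676027] [ -2.47400478 -67.62933254  35.33230662  -1.65622473  -1.19184807
  -0.07454529]
```

The fit and the views agree. The cassette is about 2–4 mm off in −y, so its far corner landed on the −y roller and it was pushed up through the pads to the palm (bottom about 0.084). I'll back out and re-measure.

```bash
python3 -m crank '[{"offset":[0,0.002,0.01],"turn":[0,0,0],"gripper":0.0},{"offset":[0,0.003,0.03],"turn":[0,0,0],"gripper":0.0},{"offset":[0,0.003,0.05],"turn":[0,0,0],"gripper":0.0},{"offset":[0,0.003,0.065],"turn":[0,0,0],"gripper":0.0},{"offset":[0,0.003,0.07],"turn":[0,0,0],"gripper":0.0},{"offset":[0,0.003,0.07],"turn":[0,0,0],"gripper":0.0},{"offset":[0,0.003,0.07],"turn":[0,0,0],"gripper":0.0}]' 120
python3 - <<'E'
from fit import *
st=get_state();print(st['tool_pos'],st['contact_force'],st['moment'],st['tool_rot'])
s=get_image("side");t=get_image("top")
im=np.zeros((600,800,3),np.uint8);im[:,:396]=crop(s,225,60,66,100,6);im[:396,400:796]=crop(t,325,150,66,66,6)
cv2.imwrite("pics/up2.png",im)
E
```

```text
time_s: 9.33
tool_pos: [0.5817, -0.2056, 0.3596]
tool_rot: [0.698, 0.717, -0.0, 0.0]
contact_force: [-0.7, 0.8, -2.3]
width: 0.0061
[ 0.58168692 -0.20557712  0.35957916] [-0.72982726  0.76572465 -2.32423814] [ 0.02802439 -0.01518901  0.01354076] [ 6.97575571e-01  7.16511112e-01 -8.42193174e-05  3.75181254e-04]
```

View pics/up2.png

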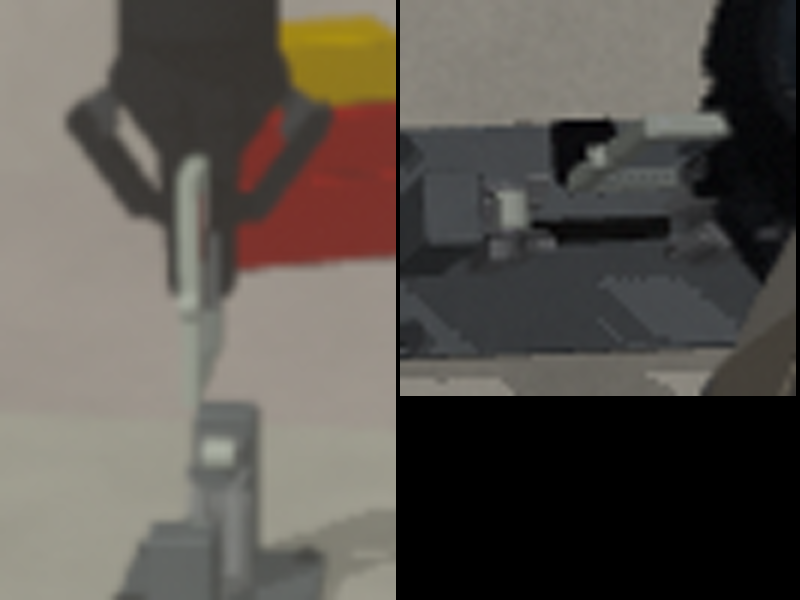

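```bash
python3 - <<'E'
from fit import *
s=get_image("side");t=get_image("top")
A=lambda p,u,v,k:(np.array(p)+.5)/k-.5+[u,v]
ms=A([[191,405],[186,300],[192,157]],225,60,6); mt=A([[172,187],[195,155],[245,128]],325,150,6)
L=[[.045,0],[.05,.05],[.045,.11]]
def r(p): return np.r_[(proj(s,pts(p,L))-ms).ravel(),(proj(t,pts(p,L))-mt).ravel()]
for tilt in(None,0):
    f=r if tilt is None else (lambda p:r([p[0],p[1],0,p[3]]))
    o=least_squares(f,[-.208,.15,.0,.5815]);print(o.x,o.fun.round(1).tolist())
e=onplane(t,A([[146,90],[283,90]],310,160,4),.088);print("roller inner",e,e.mean(0))
e=onplane(t,A([[134.5,96],[299,93]],310,160,4),.093);print("roller mid",e,e.mean(0))
E
```

```text
[-0.20850875  0.15494555 -0.00659465  0.5806135 ] [0.3, -1.4, 0.6, -0.2, -0.5, 1.5, -0.2, -0.6, -0.7, 0.7, 0.6, -0.5]
[-0.2081307   0.15463978 -0.00061624  0.58060281] [0.3, -1.3, 0.6, -0.2, -0.5, 1.4, -0.3, -0.6, -0.7, 0.7, 0.8, -0.5]
roller inner [[ 0.58699637 -0.162847    0.088     ]
 [ 0.58628247 -0.25310396  0.088     ]] [ 0.58663942 -0.20797548  0.088     ]
roller mid [[ 0.58211362 -0.15388096  0.093     ]
 [ 0.583266   -0.26173631  0.093     ]] [ 0.58268981 -0.20780864  0.093     ]
```

Tilt is now about 0. The cassette's y is −0.2083 against −0.208 for the stand, with the cassette against the palm (bottom = TCP − 0.205). That holding also works, since the palm can press. Trying again in steps.

```bash
python3 -m crank '[{"offset":[0.0005,0.0003,-0.015],"turn":[0,0,0],"gripper":0.0},{"offset":[0.0005,0.0003,-0.03],"turn":[0,0,0],"gripper":0.0},{"offset":[0.0005,0.0003,-0.045],"turn":[0,0,0],"gripper":0.0},{"offset":[0.0005,0.0003,-0.055],"turn":[0,0,0],"gripper":0.0},{"offset":[0.0005,0.0003,-0.055],"turn":[0,0,0],"gripper":0.0},{"offset":[0.0005,0.0003,-0.055],"turn":[0,0,0],"gripper":0.0}]' 120
for i in 1 2 3; do python3 -m crank '[{"offset":[0,0,-0.003],"turn":[0,0,0],"gripper":0.0},{"offset":[0,0,-0.006],"turn":[0,0,0],"gripper":0.0},{"offset":[0,0,-0.006],"turn":[0,0,0],"gripper":0.0}]' | grep -E "pos|contact"; done
python3 -c "
from rig import *
s=get_state();print(s['moment'])"
```

```text
time_s: 10.03
tool_pos: [0.5822, -0.2051, 0.3042]
tool_rot: [0.698, 0.717, -0.0, -0.001]
contact_force: [-0.3, -0.3, -1.5]
width: 0.006
tool_pos: [0.5822, -0.2051, 0.2987]
contact_force: [0.2, -0.3, -1.1]
tool_pos: [0.5821, -0.2051, 0.2921]
contact_force: [0.3, 0.4, -2.2]
tool_pos: [0.5821, -0.205, 0.286]
contact_force: [-0.9, -0.5, -1.8]
[-0.0161115   0.0326135   0.00318381]
```

```bash
for i in 1 2 3 4 5 6; do python3 -m crank '[{"offset":[0,0,-0.003],"turn":[0,0,0],"gripper":0.0},{"offset":[0,0,-0.005],"turn":[0,0,0],"gripper":0.0},{"offset":[0,0,-0.005],"turn":[0,0,0],"gripper":0.0}]' | grep -E "pos|contact"; python3 -c "
from rig import *
print(get_state()['moment'].round(2))"; done
```

```text
tool_pos: [0.5821, -0.2051, 0.2811]
contact_force: [1.0, 0.4, -1.1]
[-0.04  0.02  0.  ]
tool_pos: [0.5821, -0.2051, 0.2761]
contact_force: [0.5, 0.7, -0.8]
[ 0.07 -0.01 -0.02]
tool_pos: [0.5821, -0.2051, 0.2712]
contact_force: [0.0, 0.0, -1.8]
[ 0.01 -0.1  -0.02]
tool_pos: [0.5822, -0.2052, 0.2664]
contact_force: [1.7, -1.6, -0.9]
[-0.23 -0.07 -0.03]
tool_pos: [0.5822, -0.2053, 0.2612]
contact_force: [0.7, -2.3, -2.2]
[-0.5  -0.18 -0.02]
tool_pos: [0.5822, -0.2053, 0.2562]
contact_force: [0.6, -2.3, -2.8]
[-0.7  -0.16 -0.03]
```

```bash
python3 -m crank '[{"offset":[0,-0.0008,-0.003],"turn":[0,0,0],"gripper":0.0},{"offset":[0,-0.0008,-0.004],"turn":[0,0,0],"gripper":0.0},{"offset":[0,-0.0008,-0.004],"turn":[0,0,0],"gripper":0.0}]' | grep -E "pos|contact"
for i in 1 2 3 4 ; do python3 -m crank '[{"offset":[0,0,-0.001],"turn":[0,0,0],"gripper":0.0},{"offset":[0,0,-0.002],"turn":[0,0,0],"gripper":0.0},{"offset":[0,0,-0.002],"turn":[0,0,0],"gripper":0.0}]' | grep -E "pos|contact|width"; python3 -c "
from rig import *
print(get_state()['moment'].round(2))"; done
```

```text
tool_pos: [0.5822, -0.206, 0.2533]
contact_force: [-1.3, -1.6, 7.8]
tool_pos: [0.5822, -0.2059, 0.2516]
contact_force: [-2.7, -0.2, 7.6]
width: 0.0062
[-0.26  0.34  0.04]
tool_pos: [0.5822, -0.2059, 0.2493]
contact_force: [-1.4, -1.7, 6.0]
width: 0.0057
[-0.28  0.24  0.03]
tool_pos: [0.5822, -0.2059, 0.2466]
contact_force: [1.3, -1.2, 1.4]
width: 0.0058
[-0.28 -0.03  0.06]
tool_pos: [0.5823, -0.2059, 0.244]
contact_force: [1.5, -1.5, -4.0]
width: 0.0063
[-0.4  -0.46  0.04]
```

The push (about 8 N), then drop, then pull (−4 N) shows the lugs passing the rollers. Continuing onto the seal.

```bash
for i in 1 2 3 4 5 6; do python3 -m crank '[{"offset":[0,0,-0.001],"turn":[0,0,0],"gripper":0.0},{"offset":[0,0,-0.002],"turn":[0,0,0],"gripper":0.0},{"offset":[0,0,-0.002],"turn":[0,0,0],"gripper":0.0}]' | grep -E "pos|contact"; done
```

```text
tool_pos: [0.5823, -0.2059, 0.2419]
contact_force: [4.3, -1.9, -9.4]
tool_pos: [0.5822, -0.2058, 0.24]
contact_force: [5.3, -2.0, -11.6]
tool_pos: [0.5822, -0.2058, 0.2384]
contact_force: [4.7, -1.5, -10.1]
tool_pos: [0.5821, -0.2059, 0.237]
contact_force: [2.0, -0.6, -3.9]
tool_pos: [0.5821, -0.2059, 0.2353]
contact_force: [-0.2, 1.0, 5.4]
tool_pos: [0.5821, -0.2059, 0.2333]
contact_force: [-0.9, 0.7, 7.2]
```

```bash
for i in 1 2 3 4 ; do python3 -m crank '[{"offset":[0,0,-0.001],"turn":[0,0,0],"gripper":0.0},{"offset":[0,0,-0.0015],"turn":[0,0,0],"gripper":0.0},{"offset":[0,0,-0.0015],"turn":[0,0,0],"gripper":0.0}]' | grep -E "pos|contact"; done
```

```text
tool_pos: [0.5821, -0.2059, 0.2321]
contact_force: [-2.0, 0.6, 8.4]
tool_pos: [0.5821, -0.2059, 0.2307]
contact_force: [-1.9, 1.3, 10.1]
tool_pos: [0.582, -0.2058, 0.2298]
contact_force: [-2.8, 2.0, 13.3]
tool_pos: [0.5819, -0.2057, 0.2296]
contact_force: [-7.3, 3.2, 25.4]
```

Firm stop reached at TCP 0.2297 (13→25 N, no motion). I'll ease back about 1 mm and verify.

```bash
python3 -m crank '[{"offset":[0,0,0.001],"turn":[0,0,0],"gripper":0.0},{"offset":[0,0,0.001],"turn":[0,0,0],"gripper":0.0},{"offset":[0,0,0.001],"turn":[0,0,0],"gripper":0.0},{"offset":[0,0,0.001],"turn":[0,0,0],"gripper":0.0}]' 120
python3 - <<'E'
from fit import *
st=get_state();print(st['tool_pos'],st['contact_force'],st['moment'],st['tool_rot'])
s=get_image("side");t=get_image("top")
im=np.zeros((600,800,3),np.uint8);a=crop(s,225,85,66,100,6);b=crop(t,325,150,66,66,6)
P=pts([-.208,.0205,0,.5815],O);draw(a,s,P,225,85,6,(0,0,255));draw(b,t,P,325,150,6,(0,0,255))
im[:,:396]=a;im[:396,400:796]=b
cv2.imwrite("pics/end.png",im)
E
```

```text
time_s: 16.37
tool_pos: [0.582, -0.2058, 0.2298]
tool_rot: [0.697, 0.717, 0.0, 0.001]
contact_force: [-4.7, 2.5, 18.2]
width: 0.0058
[ 0.58200136 -0.20582026  0.22975253] [-4.71942349  2.45022579 18.18983775] [0.74151097 1.13495571 0.02928489] [6.97490602e-01 7.16593298e-01 2.18308848e-04 9.25869647e-04]
```

View pics/end.png

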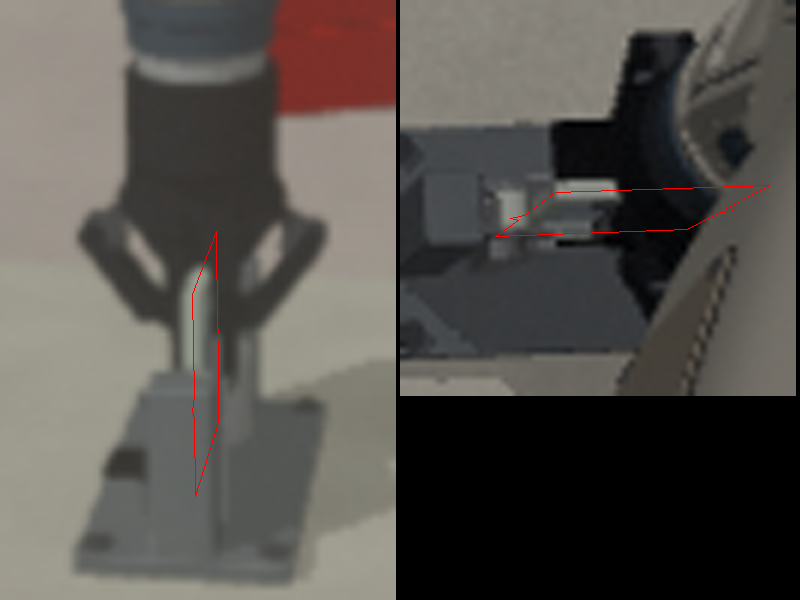

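The force profile fits seated: first roller force by TCP 0.2533, reversal near 0.2465, balance near 0.236, stop at 0.2297. The image overlay suggests the top is a bit higher, so I'll measure that edge numerically against the earlier crops.

```bash
python3 - <<'E'
from fit import *
s=get_image("side");t=get_image("top");g=cv2.cvtColor(s["img"],cv2.COLOR_RGB2GRAY).astype(int)
u=cv2.cvtColor(cv2.imread("pics/up2.png"),cv2.COLOR_BGR2GRAY)[:, :396]
u=cv2.resize(u,(66,100),interpolation=cv2.INTER_AREA).astype(int)
print("now rows124-138 cols 252-262");print(g[124:140,253:263])
print("up2 rows 80-92");print(u[20:33,28:38])
for zb in(.0205,.025,.03,.155):
    P=pts([-.208,zb,0,.5815],[[.045,.11],[-.045,.11]]);print(zb,proj(s,P).round(1).tolist())
tip=[[.582+dx,-.2058+dy,.0567] for dx in(-.012,.012) for dy in(.011,)];print("tip",proj(s,tip).round(1))
E
```

```text
now rows124-138 cols 252-262
[[ 56  55  54  54  54  55  56  56  55  54]
 [ 54  54  54  54  53  55  55  55  54  54]
 [ 56  56  55  54  54  55  56  55  56  55]
 [ 56  56  56  54  54  56  57  57  56  55]
 [ 57  56  56  56  58  61  59  56  56  56]
 [ 60  57  57  63  85  99  84  60  56  56]
 [ 62  57  62  89 127 141 116  69  56  56]
 [ 63  58  73 115 149 147 121  72  57  56]
 [ 62  59  86 128 151 141 107  68  57  57]
 [ 57  62  99 142 151 131  98  67  56  55]
 [ 56  67 110 148 146 125  98  72  55  53]
 [ 58  70 113 147 144 123 100  74  56  54]
 [ 58  71 112 148 144 123 100  72  57  55]
 [ 58  70 112 147 144 122  97  66  55  53]
 [ 60  71 112 147 143 121  94  65  55  54]
 [ 74  72 112 147 144 121  94  66  56  54]]
up2 rows 80-92
[[ 55  54  54  54  55  57  56  55  54  54]
 [ 55  55  54  53  55  56  55  55  55  54]
 [ 56  57  55  53  54  56  56  56  55  56]
 [ 57  56  54  54  55  56  57  56  55  56]
 [ 57  56  55  55  58  58  57  57  56  56]
 [ 57  57  59  69  79  77  66  58  56  56]
 [ 57  60  79 109 123 115  88  61  56  56]
 [ 58  68 104 139 147 133  99  64  56  56]
 [ 60  84 126 151 147 125  94  63  56  56]
 [ 62  98 140 151 138 113  91  62  55  55]
 [ 64 104 144 147 132 108  91  61  52  53]
 [ 64 105 145 146 129 105  90  62  53  52]
 [ 66 106 145 146 128 101  87  61  53  53]]
0.0205 [[256.6, 133.7], [260.6, 123.1]]
0.025 [[256.5, 132.2], [260.6, 121.7]]
0.03 [[256.5, 130.6], [260.6, 120.2]]
0.155 [[255.8, 87.0], [260.2, 79.2]]
tip [[261.9 152.4]
 [254.3 152. ]]
```

The near top corner (knee of the edge) is at row 133–134, and a fully seated cassette predicts 133.7. The same correction to the earlier picture gives a grip offset of 0.209, matching the force profile. So the cassette is seated, with the arm pressing at about 18 N.

```bash
python3 -c "
from rig import *
s=get_state();print(s['time_s'],s['tool_pos'],s['contact_force'],s['joint_vel'].round(4));print(close_job())"
```

```text
16.5667 [ 0.58200554 -0.20578631  0.22976588] [-4.16447511  2.06594215 17.74240787] [-0.0012  0.0023  0.0017  0.0009 -0.0016 -0.0021]
the job is handed in; nothing more can be done
None
```

I slid the cassette straight up out of the rack's middle slot and pushed it down into the casting stand to the firm stop. I handed the job in at 16.6 s, still gripping it at 120 N and pressing down at about 18 N. No verdict was reported.

**First insertion failed:** the cassette was about 2 mm off in y, so it landed on the −y roller and slid about 45 mm up through the pads, roughly to the palm. I backed out, re-measured, corrected y by about 3 mm and inserted it again with the grip lower on the cassette. The grip is therefore no longer at the top edge.

**Final checks:**
- **Force:** the push rose to about 8 N, below the 9–13 N given, though I only sampled it between steps. It then turned into a pull of about −12 N, which I take as both catches snapping over. The load then rose to 13 N and jumped to 25 N with almost no further motion, which I take as the firm stop. I eased back about 1 mm in command, and the arm was at rest.
- **Picture:** my first overlay read the cassette top about 10 mm too high, because I had taken the visible top face for the near corner. Measured again, the corner is at row 133–134, against 133.7 predicted for a bottom height of 20.5 mm.
- **Not seen directly:** the catch and seal travel are inferred from the force and height. I saw both short plates still in place after the lift. I did not check the tip box or the bottle afterwards; no move was planned near them.

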